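Stand the toppled tool block up and put the scraper back in it

TASK

The wooden scraper block has been knocked over on the bench. Stand it upright on its black rubber foot, slot mouth up, let go of it, and then slide the scraper, blade first, gently down into the slot until its handle rests on the top of the block. Leave the jar, the box of brass knobs and the drawer where they are.

Things in the scene. Friction and masses are not known exactly. Their poses are not given: they have to be found in the camera images.
- holder: Loose wooden block, 46 (x) x 56 (y) x 120 mm (z), 0.2 to 0.45 kg, at the start lying on a 56 mm wide face: z level, x vertical, centre 23 mm above the bench. Origin at its centre; +z runs from the foot (6 mm black rubber sole) to the slotted top. The slot is centred in the top: 9 mm wide (x), 46 mm long (y), 75 mm deep, with 3 mm bevels on its long lips.
- holder_mouth (a point): Centre of the slot's mouth, in the plane of the block's top, 60 mm from the block's centre along its +z; axes as the block's.
- holder_foot (a point): Centre of the underside of the block's foot, 60 mm from its centre along its -z; axes as the block's.
- scraper: Loose flat scraper, 155 mm long, 0.13 kg, at the start lying flat: z level, x vertical, axis 10 mm above the bench. Origin on the axis 100 mm from the blade's edge, near the balance point; +z runs to the handle's end. Steel blade 5 (x) x 38 mm (y), z = -100 to -40 mm; wooden handle 20 (x) x 28 mm (y), z = -40 to 55 mm. Goes in either way round; the handle is too thick for the slot.
- scraper_shoulder (a point): On the scraper's axis where the blade meets the handle, 60 mm from the blade's edge; meets point holder_mouth when the scraper is home. Axes as the scraper's.
- scraper_edge (a point): Middle of the blade's free edge, 100 mm from the scraper's origin along its -z. Axes as the scraper's.
- polish_jar: Amber jar with dark lid, 60 mm diameter, 75 mm tall, standing; origin at the centre of its underside. To be left alone.
- knob_box: Open card box of brass knobs, 110 x 90 x 35 mm; origin at the centre of its underside. To be left alone.
- drawer: Small black drawer with a red front and a brass knob, 110 x 180 x 60 mm; origin at the centre of its underside. To be left alone.
There are look-alikes about, which are no part of the job. Of the things that look like the holder, the middle-sized one is meant.

How it is judged:
On the way, in this order (a step that is already met when the one before it is completed fails the run):
1. the block stands upright on its foot on the bench, let go and still, the scraper not yet in it (angle between holder's own z axis and vertical below 0.06 rad and height (world z) of holder_foot below 0.006 m and contact force between holder and the fingers below 0.1 N and linear speed of holder below 0.03 m/s and distance between scraper_shoulder and holder_mouth above 0.05 m), for 0.2 s.
2. the scraper is home in the slot, blade down (z of scraper_edge in the frame of holder below 0.006 m and distance between scraper_shoulder and holder_mouth below 0.012 m and angle between the z axis of scraper and the z axis of holder, either way round below 0.12 rad), for 0.1 s.
At the end, for the whole second after the job is handed in: The block stands on its foot on the bench, upright within 0.06 rad; the scraper's blade is down in its slot with the handle within 6 mm of resting on the block's top (shoulder within 12 mm of the slot's mouth, scraper within 0.12 rad of the block's axis); both are still (all of step 2 and angle between holder's own z axis and vertical below 0.06 rad and height (world z) of holder_foot below 0.006 m and linear speed of each of holder, scraper below 0.03 m/s); the robot touches nothing.
It fails at once if the scraper is forced hard against the block (over 60 N) (contact force between scraper and holder above 60 N).
It fails at once if the jar is moved more than 30 mm or tipped (distance of polish_jar from where it was at the start of the episode above 0.03 m or angle between polish_jar's own z axis and vertical above 0.4 rad).
It fails at once if the box of knobs is moved more than 30 mm (distance of knob_box from where it was at the start of the episode above 0.03 m).
It fails at once if the drawer is moved more than 30 mm (distance of drawer from where it was at the start of the episode above 0.03 m).
It also fails if it takes over 67 s, if anything falls off the work surface, if the arm or the gripper's body presses on something with over 40 N, if the wrist force passes 120 N, or if a joint passes its speed limit or range.

ROBOT

A 6-joint arm with a two-finger parallel gripper is mounted at the origin on the work surface. World frame = base frame: x ahead of the robot, y to its left, z up, the work surface at z = 0. Lengths are in m, angles in rad, forces in N, time in s.
With the tool pointing down it reaches from about 0.275 to 1 m from the base axis. Payload 8.4 kg.
Tool frame: the origin (TCP) lies on the centre line of the jaws, within the pads' length; the fingertips stand ahead of it and the grasp point (between the pads) is the TCP (ctrl.finger_overhang is the z of the fingertips in the tool frame, in m); z points along the fingers, y is the line along which they close (so a half turn about z gives the same grasp; the last joint's range is limited). The gripper opens to 85 mm and grips with 20 to 120 N. Pads are 22 mm wide; open, the fingers measure 114 mm over their backs; the gripper's body (76 mm by 85 mm) begins 54 mm behind the grasp point. The pads swing forward as they close: fully open they stand 13 mm farther back than shut.
Start: joints at [-0.002, 0.353, 1.633, -0, 1.155, -0.002], TCP at [0.625, -0, 0.25] pointing down, gripper open.
Joint ranges: [-2.63, 2.63], [-0.92, 2.1], [0.06, 2.66], [-1.3, 4.44], [0, 2.69], [-3.02, 3.02]. Speed limits (rad/s): [2.22, 2.22, 2.79, 3.14, 3.14, 3.14].

INTERFACE

Orientations are given as a unit quaternion [w, x, y, z].
In Python, from rig import ctrl gives the robot as it stands.
- The arm moves only by the shell command python3 -m jog 'ROWS'. ROWS is JSON, a list of rows, each a list of 7 numbers: the shift along the tool's x, y, z as a fraction of full scale, then the turn, a rotation vector about the tool's x, y, z as a fraction of full scale, then the opening, from -1 (shut) to 1 (fully open). In form: [[tx, ty, tz, rx, ry, rz, hand], ...]. A call has 1 to 8 rows; each row is the pose to reach, as a shift and turn from the pose commanded when the call began, along the tool's axes at that moment, turning the shorter way round; what a row does not reach only later rows make up. Full scale, the value 1, is 300 mm for a shift and 360 degrees for a turn. A row lasts 1/8 s, in which the tool goes at most 62.5 mm and 10.7 degrees, less where a joint would pass 70% of its speed; a pose out of reach is approached as far as the arm can. A call with a number of a shift or a turn outside -1 to 1 is refused whole. A call with a gripper value outside its range is refused whole. The fingers move at their own pace and stop on an object; the grip force is fixed at half the most. Time passes only in rows, so rows that repeat a pose let the fingers close. It gives the time, the measured TCP pose, the force, the opening and the grip force at its end, in the units of the state.
- ctrl.observe(): the state, without advancing time (a new reading comes with each control period).
- ctrl.read_camera(name): name is "scene" or "side" or "wrist"; returns (picture, depth): 400x640x3 uint8, red, green, blue; 400x640 float32, m along the optical axis (not along the pixel's ray), 0 where there is no reading.
- ctrl.get_calibration(name): a dict with "fx", "fy", "cx", "cy" (pixels), "rvec" (rotation vector, rad) and "tvec" (3), from world to camera coordinates, as OpenCV has them. Camera axes: x right, y down, z forward; pixel columns grow to the right and rows downward; lengths in m; the calibration is good to about 2 mm. A picture is of the moment at which its call begins: read the wrist's pose just before it. get_calibration takes no time and is no camera call; for the wrist camera it gives the pose at the moment of the call.
- ctrl.job_done(): hands the job in; it is judged then, once.
Trained networks look in the newest picture that a camera, given by its name, has taken for a name from the list of things; names that differ only in an ending like _2 or _b are one class to them, and where a whole thing is asked for, a point or a joint stands for the part that bears it (a point fixed in the world has none). Each returns a list of dicts, best first, with "confidence" (0 to 1); they miss things now and then, are a little off and sometimes report something else, mostly with a low value. They report only what shows in the picture. A call takes as long as a camera call. They do not tell look-alikes from the thing itself.
- ctrl.boxes_of(camera, target): "rect" ([left, top, right, bottom] in pixels, round what is visible of it).
- ctrl.tip_of(camera, target): "at" ([column, row] in pixels: a listed point, or the origin of a listed thing).
The state is a dict: "time_s": time; "joint_positions": joint angles; "joint_vel": joint speeds; "tau": joint torques, N m; "tcp_pos": TCP position; "tcp_rot": TCP orientation; "contact_force": force on the tool from outside, world axes, zero at the start; "ft_torque": the same for the moment, N m; "width": opening from 0.0 (shut) to 1.0 (fully open); "grasp_force": force on a finger pad.
Only numpy, scipy, OpenCV 4.12 (cv2) and the standard library are available. Lean on these libraries where they do the work, as an engineer would, in place of code of your own. Each camera call takes 0.05 s, during which the arm holds its last target. There are 200 camera calls.

## Working session

There is one attempt and no reset: what is moved stays moved. The work goes in short steps, Python scripts to look and compute and a shell command to move; the robot and the scene stay as the last step left them, time stands still between calls to the robot, and variables do not carry over. Pictures are saved under pics/ and viewed, at most 10 in all, crops included, and the job is handed in when it is done.

```bash
ls; mkdir -p pics; cat > h.py <<'E'
import numpy as np, cv2
from scipy.spatial.transform import Rotation as R
from rig import ctrl
def cal(n):
    c=ctrl.get_calibration(n); K=np.array([[c['fx'],0,c['cx']],[0,c['fy'],c['cy']],[0,0,1.]])
    return K,cv2.Rodrigues(np.array(c['rvec'],float))[0],np.array(c['tvec'],float).ravel()
def cloud(n):
    K,Rm,t=cal(n); im,d=ctrl.read_camera(n)
    v,u=np.mgrid[:400,:640]
    P=np.stack([(u-K[0,2])/K[0,0]*d,(v-K[1,2])/K[1,1]*d,d],-1)
    W=(P-t)@Rm
    W[d==0]=np.nan
    return im,W
def save(im,f): cv2.imwrite('pics/'+f,im[...,::-1])
E
python3 - <<'E'
from h import *
for n in ('scene','side'):
    im,W=cloud(n); save(im,n+'0.png'); np.save(n+'0.npy',W)
    for t in ('holder','scraper','scraper_edge','holder_foot','holder_mouth','polish_jar','knob_box','drawer'):
        f=ctrl.tip_of if t in('scraper_edge','holder_foot','holder_mouth') else ctrl.boxes_of
        for o in f(n,t)[:4]:
            r=np.array(o.get('rect',o.get('at'))); c=(r[:2]+r[2:])/2 if len(r)==4 else r
            print(n,t,round(o['confidence'],2),r.round(),W[int(c[1]),int(c[0])].round(3))
print(ctrl.finger_overhang, ctrl.observe())
E
cd pics; python3 -c "
import cv2,numpy as np
cv2.imwrite('both0.png',cv2.resize(np.vstack([cv2.imread('scene0.png'),cv2.imread('side0.png')]),(480,600)))"
```

```text
pics
scene holder 0.81 [329. 219. 357. 242.] [0.676 0.038 0.033]
scene holder 0.73 [339. 192. 383. 215.] [0.585 0.122 0.04 ]
scene scraper 0.82 [242. 194. 293. 219.] [ 0.496 -0.139  0.021]
scene scraper_edge 0.62 [291. 202.] [ 0.481 -0.066  0.014]
scene holder_foot 0.91 [358. 224.] [0.662 0.087 0.03 ]
scene holder_foot 0.66 [340. 208.] [0.574 0.061 0.031]
scene holder_foot 0.58 [353. 149.] [0.31  0.198 0.064]
scene holder_mouth 0.88 [332. 237.] [0.67  0.009 0.013]
scene holder_mouth 0.85 [344. 166.] [0.381 0.14  0.049]
scene holder_mouth 0.76 [376. 201.] [0.598 0.167 0.047]
scene polish_jar 0.56 [333. 242. 363. 280.] [ 0.816 -0.002  0.066]
scene polish_jar 0.48 [337. 191. 377. 215.] [0.585 0.113 0.046]
scene knob_box 0.81 [442. 177. 489. 209.] [0.609 0.462 0.023]
scene drawer 0.97 [100. 220. 190. 288.] [ 0.591 -0.48   0.007]
side holder 0.67 [340. 188. 370. 210.] [0.655 0.022 0.03 ]
side holder 0.64 [197. 162. 261. 201.] [0.313 0.146 0.056]
side holder 0.58 [302. 173. 325. 201.] [0.547 0.086 0.046]
side scraper 0.56 [289. 228. 323. 264.] [ 0.482 -0.167  0.019]
side scraper_edge 0.6 [
[... 720 characters left out ...]
ay([-2.43596513e-03,  3.52983281e-01,  1.63336975e+00,  5.08519927e-06,
        1.15521873e+00, -2.39858212e-03]), 'joint_vel': array([ 1.66325359e-03, -1.50536250e-03,  1.14850878e-03, -1.18682747e-05,
        3.25771415e-04,  1.64331207e-03]), 'tau': array([-7.77192272e-04, -6.05160570e+01, -3.42438555e+01,  1.09059675e-05,
        1.30223430e-03, -1.78213958e-05]), 'tcp_pos': array([ 6.25014560e-01, -2.10062611e-05,  2.50304383e-01]), 'tcp_rot': array([5.76353644e-06, 7.07120724e-01, 7.07092838e-01, 9.01754923e-06]), 'contact_force': array([-0.62567742, -0.2772735 ,  0.29169412]), 'ft_torque': array([-0.01249175, -0.02691754, -0.00965681]), 'grasp_force': 0.0, 'width': 1.0020262614284015}
```

View pics/scene0.png

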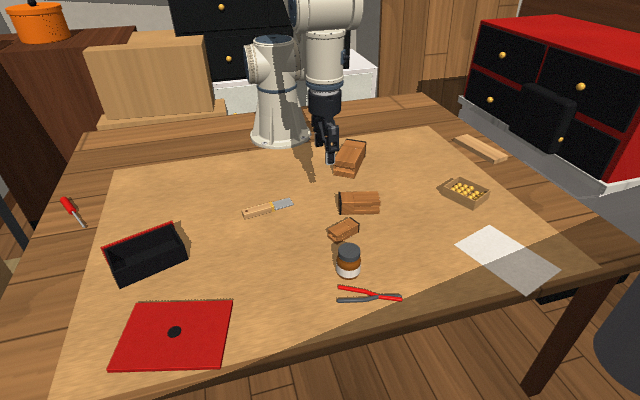

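View pics/side0.png

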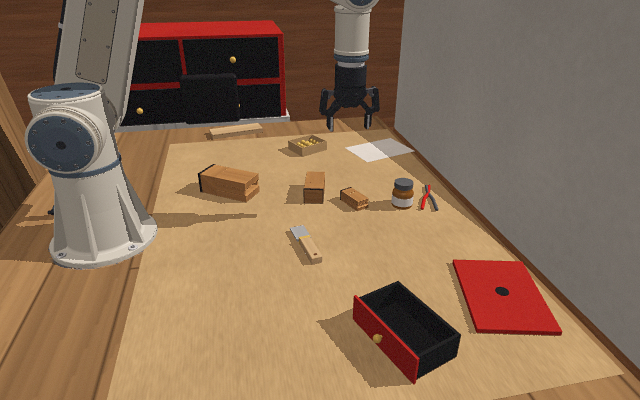

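Candidates for the holder, by scene pixels: big block (350,158), middle block (358,203), small block (343,230). The middle one should be meant, since its top is at about 46 mm. I'll check the sizes and confirm it in an enlarged crop.

```bash
python3 - <<'E'
from h import *
for n in ('scene','side'):
    W=np.load(n+'0.npy')
    for nm,c in dict(big=(.36,.16),mid=(.575,.115),small=(.665,.037),scr=(.49,-.12)).items():
        m=(np.hypot(W[...,0]-c[0],W[...,1]-c[1])<(.12 if nm=='big' else .06 if nm=='small' else .1))&(W[...,2]>.008)&(W[...,2]<.12)
        k,l,st,_=cv2.connectedComponentsWithStats(m.astype(np.uint8))
        i=1+np.argmax(st[1:,4]); P=W[l==i]; zt=np.percentile(P[:,2],95)
        T=P[P[:,2]>zt-.008]
        print(n,nm,len(P),'top',zt.round(3),cv2.minAreaRect((T[:,:2]*1000).astype(np.float32)),st[i][:4])
im,W=cloud('wrist'); np.save('wrist0.npy',W)
K,Rm,t=cal('wrist'); print('cam',-Rm.T@t,Rm[2])
a=cv2.imread('pics/scene0.png')[130:260,290:420]
cv2.imwrite('pics/crop.png',np.hstack([cv2.resize(a,(400,400),interpolation=cv2.INTER_CUBIC),cv2.resize(im[...,::-1],(400,400))]))
E
```

```text
scene big 829 top 0.064 ((321.18017578125, 183.23379516601562), (76.21504974365234, 148.68211364746094), 54.69194793701172) [333 141  32  36]
scene mid 863 top 0.048 ((560.03076171875, 126.46105194091797), (119.32801055908203, 63.17888259887695), 75.09410095214844) [338 191  42  23]
scene small 471 top 0.034 ((660.1981811523438, 45.14689254760742), (39.93446350097656, 85.48785400390625), 22.56807518005371) [328 217  32  26]
scene scr 435 top 0.022 ((490.6219482421875, -139.19046020507812), (34.42616653442383, 152.843017578125), 8.208762168884277) [242 198  52  20]
side big 1378 top 0.063 ((318.86029052734375, 183.19241333007812), (79.01580810546875, 145.97894287109375), 54.978599548339844) [205 166  55  34]
side mid 577 top 0.047 ((557.6069946289062, 124.47856140136719), (124.81776428222656, 56.097877502441406), 75.36109161376953) [303 171  22  31]
side small 385 top 0.032 ((657.6663818359375, 43.95834732055664), (41.642845153808594, 88.92041778564453), 21.337831497192383) [340 187  29  22]
side scr 511 top 0.02 ((485.4307861328125, -139.8275909423828), (35.72191619873047, 154.1362762451172), 7.485677719116211) [290 225  33  37]
cam [0.62546895 0.07156448 0.37318476] [-6.41723509e-04 -2.82549276e-01 -9.59252571e-01]
```

View pics/crop.png

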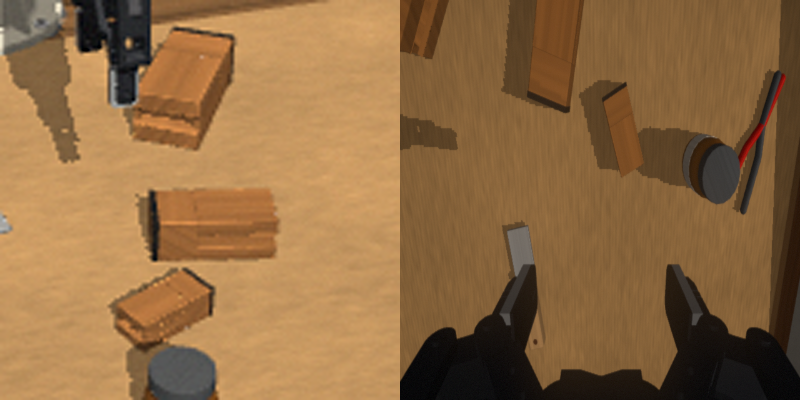

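Crop: the middle block, crop (213,225), is 120 x 56 x 47 mm in the depth data and so is the holder. The big one is about 148 mm long and 64 mm high, the small one 87 x 41 x 33 mm. Its black foot faces -y, at crop x≈155, and its mouth faces +y. I'll grip it across its 56 mm width with the tool tilted, then turn it 90° about the closing axis.

```bash
cat >> h.py <<'E'
def pose(phi,th,flip=1):
    p,t=np.deg2rad([phi,th]); dh=np.array([np.cos(p),np.sin(p),0])
    z=np.sin(t)*dh-np.cos(t)*np.array([0,0,1]); y=np.array([dh[1],-dh[0],0])*flip
    return R.from_matrix(np.stack([np.cross(y,z),y,z],1))
def cur():
    s=ctrl.observe(); q=np.array(s['tcp_rot']); return np.array(s['tcp_pos']),R.from_quat(q[[1,2,3,0]]),s
def rows(targets):
    p,r,s=cur()
    print('t',s['time_s'],'p',p.round(4),'j',np.round(s['joint_positions'],2),'w',round(s['width'],3),'g',round(s['grasp_force'],1))
    for q,rr in targets:
        d=r.inv().apply(np.array(q)-p)/.3; v=(r.inv()*rr).as_rotvec()/(2*np.pi)
        print(np.r_[d,v].round(4).tolist(),'deg',round(np.linalg.norm(v)*360,1),'mm',round(np.linalg.norm(d)*300))
E
python3 - <<'E'
from h import *
r=pose(75.2,-35); c=np.array([.559,.1255,0]); h=np.array([np.cos(np.deg2rad(75.2)),np.sin(np.deg2rad(75.2)),0])
g=c+.025*h+[0,0,.028]; d=r.as_matrix()[:,2]
rows([(g-.10*d,r),(g,r)])
E
```

```text
t 0.95 p [0.625  0.     0.2503] j [-0.    0.35  1.63 -0.    1.16 -0.  ] w 0.999 g 0.0
[0.6837, -0.1499, 0.468, 0.0126, -0.0967, 0.0398] deg 37.9 mm 253
[0.4988, -0.1987, 0.741, 0.0126, -0.0967, 0.0398] deg 37.9 mm 275
```

```bash
python3 -m jog '[[0.6837,-0.15,0.3,0.0126,-0.0967,0.0398,1],[0.6837,-0.15,0.3,0.0126,-0.0967,0.0398,1],[0.6837,-0.15,0.3,0.0126,-0.0967,0.0398,1],[0.6837,-0.15,0.468,0.0126,-0.0967,0.0398,1],[0.6837,-0.15,0.468,0.0126,-0.0967,0.0398,1],[0.6837,-0.15,0.468,0.0126,-0.0967,0.0398,1],[0.6837,-0.15,0.468,0.0126,-0.0967,0.0398,1]]'
python3 - <<'E'
from h import *
r=pose(75.2,-35); c=np.array([.559,.1255,0]); h=np.array([np.cos(np.deg2rad(75.2)),np.sin(np.deg2rad(75.2)),0])
rows([(c+.025*h+[0,0,.028],r)])
im,W=cloud('wrist'); save(im,'w1.png')
m=(W[...,2]>.035)&(W[...,2]<.055)&(np.hypot(W[...,0]-.56,W[...,1]-.125)<.09)
k,l,st,_=cv2.connectedComponentsWithStats(m.astype(np.uint8))
for i in range(1,k):
    if st[i,4]>300: print(st[i],cv2.minAreaRect((W[l==i][:,:2]*1000).astype(np.float32)),np.median(W[l==i][:,2]))
E
```

```text
time_s: 1.82
tcp_pos: [0.5813, 0.2039, 0.1123]
tcp_rot: [0.183, 0.756, 0.581, -0.237]
contact_force: [-0.6, -0.5, -0.4]
width: 0.999
grasp_force: 0.0
t 1.825 p [0.5813 0.2039 0.1123] j [ 0.55  0.72  1.49 -0.41  1.41  0.97] w 0.999 g 0.0
[0.0062, -0.0055, 0.3382, 0.0001, -0.0004, -0.0003] deg 0.2 mm 101
[ 270  180   99  110 9068] ((561.103271484375, 128.32064819335938), (122.09799194335938, 56.2073974609375), 75.57351684570312) 0.04503030475245769
```

View pics/w1.png

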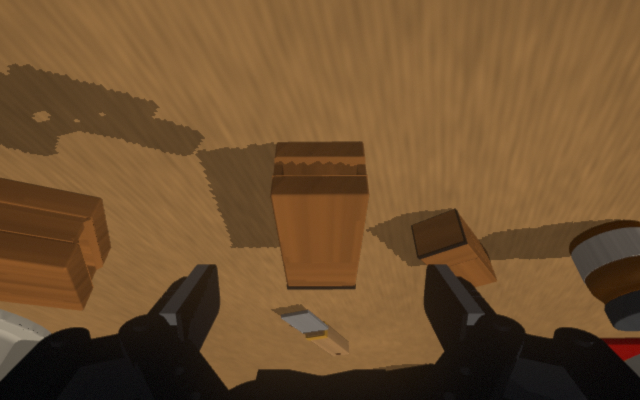

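The wrist view shows the holder centred at (320,235) between the fingers, slot toward the camera and black foot away. I'll advance and close.

```bash
python3 -m jog '[[0.006,-0.003,0.2,0,0,0,1],[0.006,-0.003,0.338,0,0,0,1],[0.006,-0.003,0.338,0,0,0,1],[0.006,-0.003,0.338,0,0,0,-1],[0.006,-0.003,0.338,0,0,0,-1],[0.006,-0.003,0.338,0,0,0,-1],[0.006,-0.003,0.338,0,0,0,-1],[0.006,-0.003,0.338,0,0,0,-1]]'
python3 - <<'E'
from h import *
p,r,s=cur()
rows([(p+[0,0,.12],pose(75.2,-35)),([.52,.13,.20],pose(45,20)),([.60,.16,.12],pose(15,55)),([.60,.16,.089],pose(15,55))])
E
```

```text
time_s: 2.88
tcp_pos: [0.5666, 0.1517, 0.0282]
tcp_rot: [0.184, 0.756, 0.582, -0.236]
contact_force: [1.3, -0.9, 5.6]
width: 0.649
grasp_force: 64.3
t 2.875 p [0.5666 0.1517 0.0282] j [ 0.49  0.79  1.6  -0.46  1.23  1.02] w 0.649 g 64.3
[-0.2288, 0.0013, -0.3281, 0.0005, -0.0003, -0.0002] deg 0.2 mm 120
[-0.4176, -0.13, -0.4074, 0.0118, 0.1487, 0.0865] deg 62.1 mm 179
[-0.1296, 0.1015, -0.2821, -0.0316, 0.224, 0.1815] deg 104.4 mm 98
[-0.0705, 0.1012, -0.1974, -0.0316, 0.224, 0.1815] deg 104.4 mm 70
```

```bash
python3 -m jog '[[-0.1,0,-0.15,0,0,0,-1],[-0.229,0.001,-0.328,0,0,0,-1],[-0.36,-0.08,-0.42,0.006,0.05,0.03,-1],[-0.4176,-0.13,-0.4074,0.0118,0.1,0.06,-1],[-0.4176,-0.13,-0.4074,0.0118,0.1487,0.0865,-1],[-0.4176,-0.13,-0.4074,0.0118,0.1487,0.0865,-1],[-0.4176,-0.13,-0.4074,0.0118,0.1487,0.0865,-1],[-0.4176,-0.13,-0.4074,0.0118,0.1487,0.0865,-1]]'
python3 - <<'E'
from h import *
rows([([.60,.16,.13],pose(15,55)),([.60,.16,.10],pose(15,55))])
E
```

```text
time_s: 3.88
tcp_pos: [0.519, 0.129, 0.1996]
tcp_rot: [-0.067, 0.91, 0.375, 0.162]
contact_force: [-0.5, 0.8, -4.1]
width: 0.649
grasp_force: 65.6
t 3.875 p [0.519  0.129  0.1996] j [0.11 0.16 2.08 0.36 0.66 0.64] w 0.649 g 65.6
[0.1683, 0.1171, 0.309, -0.0514, 0.0946, 0.0666] deg 45.6 mm 111
[0.1338, 0.1172, 0.4029, -0.0514, 0.0946, 0.0666] deg 45.6 mm 132
```

```bash
python3 -m jog '[[0.168,0.117,0.309,-0.0514,0.0946,0.0666,-1],[0.168,0.117,0.309,-0.0514,0.0946,0.0666,-1],[0.168,0.117,0.309,-0.0514,0.0946,0.0666,-1],[0.168,0.117,0.309,-0.0514,0.0946,0.0666,-1],[0.168,0.117,0.309,-0.0514,0.0946,0.0666,-1],[0.168,0.117,0.309,-0.0514,0.0946,0.0666,-1],[0.168,0.117,0.309,-0.0514,0.0946,0.0666,-1]]'
python3 - <<'E'
from h import *
rows([([.60,.16,.10],pose(15,55)),([.60,.16,.09],pose(15,55))])
for n in('scene','side'):
    im,W=cloud(n); save(im,n+'1.png')
    # lowest points of the block: foot
    m=(np.hypot(W[...,0]-.60,W[...,1]-.16)<.045)&(W[...,2]>.012)
    print(n,m.sum(),np.percentile(W[m][:,2],[1,5,50,99]).round(3))
a=cv2.imread('pics/scene1.png')[100:250,270:470];b=cv2.imread('pics/side1.png')[80:230,230:430]
cv2.imwrite('pics/c1.png',np.vstack([cv2.resize(a,(400,300)),cv2.resize(b,(400,300))]))
E
```

```text
time_s: 4.75
tcp_pos: [0.5936, 0.1843, 0.1359]
tcp_rot: [-0.121, 0.893, 0.223, 0.373]
contact_force: [0.0, 1.8, -3.5]
width: 0.649
grasp_force: 66.1
t 4.75 p [0.5936 0.1843 0.1359] j [ 0.15  0.38  2.25  2.27  0.39 -0.96] w 0.649 g 66.1
[-0.0978, 0.087, 0.0652, -0.0355, 0.0257, 0.0192] deg 17.2 mm 44
[-0.1218, 0.0886, 0.0883, -0.0355, 0.0257, 0.0192] deg 17.2 mm 52
scene 1126 [0.052 0.06  0.15  0.203]
side 724 [0.05  0.056 0.108 0.192]
```

View pics/c1.png

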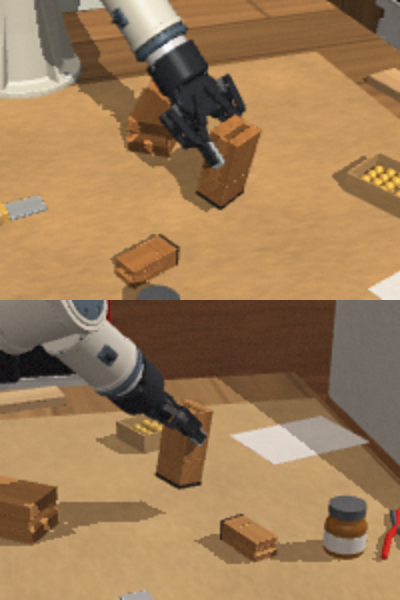

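The block is held nearly upright over clear bench, mouth up (scene crop about (235,130)) and foot down (220,200). The wrist is still finishing the turn, so I'll continue it.

```bash
python3 -m jog '[[-0.0978,0.087,0.0652,-0.0355,0.0257,0.0192,-1],[-0.0978,0.087,0.0652,-0.0355,0.0257,0.0192,-1],[-0.0978,0.087,0.0652,-0.0355,0.0257,0.0192,-1],[-0.0978,0.087,0.0652,-0.0355,0.0257,0.0192,-1],[-0.0978,0.087,0.0652,-0.0355,0.0257,0.0192,-1],[-0.0978,0.087,0.0652,-0.0355,0.0257,0.0192,-1],[-0.0978,0.087,0.0652,-0.0355,0.0257,0.0192,-1]]'
python3 - <<'E'
from h import *
rows([([.60,.16,.10],pose(15,55)),([.60,.16,.09],pose(15,55))])
for n in('scene','side'):
    im,W=cloud(n)
    m=(np.hypot(W[...,0]-.60,W[...,1]-.16)<.045)&(W[...,2]>.004)
    k,l,st,_=cv2.connectedComponentsWithStats(m.astype(np.uint8)); i=1+np.argmax(st[1:,4]); Z=W[l==i][:,2]
    print(n,np.percentile(Z,[0.5,2,5,50,99]).round(3))
E
```

```text
time_s: 5.72
tcp_pos: [0.5994, 0.1601, 0.0994]
tcp_rot: [-0.061, 0.88, 0.116, 0.456]
contact_force: [0.2, 0.2, -3.1]
width: 0.649
grasp_force: 66.2
t 5.725 p [0.5994 0.1601 0.0994] j [ 0.25  0.55  2.36  3.13  0.72 -1.56] w 0.649 g 66.2
[0.0027, 0.0009, 0.0005, -0.0004, 0.0004, -0.0] deg 0.2 mm 1
[-0.0246, 0.0009, 0.0197, -0.0004, 0.0004, -0.0] deg 0.2 mm 9
scene [0.016 0.018 0.024 0.101 0.144]
side [0.014 0.016 0.02  0.074 0.135]
```

```bash
python3 -m jog '[[-0.02,0,0.014,0,0,0,-1],[-0.0355,0,0.0248,0,0,0,-1],[-0.0355,0,0.0248,0,0,0,-1]]'; python3 -m jog '[[-0.0027,0,0.0019,0,0,0,-1],[-0.0041,0,0.0029,0,0,0,-1],[-0.0041,0,0.0029,0,0,0,-1]]'
```

```text
time_s: 6.2
tcp_pos: [0.5985, 0.1596, 0.0848]
tcp_rot: [-0.061, 0.881, 0.116, 0.455]
contact_force: [-0.6, -0.9, -3.6]
width: 0.65
grasp_force: 66.2
time_s: 6.58
tcp_pos: [0.5989, 0.1597, 0.0846]
tcp_rot: [-0.061, 0.88, 0.116, 0.456]
contact_force: [-3.3, -2.3, 4.1]
width: 0.652
grasp_force: 66.8
```

Contact: the vertical force went from -3.6 to +4 N. I'll release and back out.

```bash
python3 -m jog '[[0,0,0,0,0,0,-1],[0,0,0,0,0,0,1],[0,0,0,0,0,0,1],[0,0,0,0,0,0,1],[0,0,0,0,0,0,1]]'; python3 -m jog '[[0,0,-0.1,0,0,0,1],[0,0,-0.25,0,0,0,1],[0.1,0,-0.35,0,0,0,1],[0.1,0,-0.35,0,0,0,1],[0.1,0,-0.35,0,0,0,1]]'
python3 - <<'E'
from h import *
rows([])
for n in('scene','side','wrist'):
    im,W=cloud(n); save(im,n+'2.png'); np.save(n+'2.npy',W)
    m=(np.hypot(W[...,0]-.60,W[...,1]-.16)<.06)&(abs(W[...,2]-.12)<.008)
    T=W[m]; print(n,m.sum(),cv2.minAreaRect((T[:,:2]*1000).astype(np.float32)),np.median(T[:,2]))
a=cv2.imread('pics/scene2.png')[100:250,270:470];b=cv2.imread('pics/wrist2.png')
cv2.imwrite('pics/c2.png',np.hstack([cv2.resize(a,(400,300)),cv2.resize(b,(400,300))]))
E
```

```text
time_s: 7.2
tcp_pos: [0.5988, 0.1597, 0.0841]
tcp_rot: [-0.061, 0.88, 0.116, 0.456]
contact_force: [-0.1, -0.4, -0.3]
width: 1.001
grasp_force: 0.0
time_s: 7.82
tcp_pos: [0.533, 0.1419, 0.1695]
tcp_rot: [-0.061, 0.88, 0.116, 0.456]
contact_force: [-0.2, 0.3, -0.2]
width: 1.0
grasp_force: 0.0
t 7.825 p [0.533  0.1419 0.1695] j [ 0.25  0.29  2.48  3.12  0.59 -1.56] w 1.0 g 0.0
scene 231 ((604.2765502929688, 158.97242736816406), (48.70268630981445, 58.53635787963867), 14.72148609161377) 0.1188424032055458
side 148 ((599.7015380859375, 159.04959106445312), (47.161781311035156, 60.53366470336914), 16.725658416748047) 0.11766054301423909
wrist 5025 ((602.8767700195312, 159.94451904296875), (46.6221923828125, 56.19691848754883), 15.158082008361816) 0.11893419780991805
```

View pics/c2.png

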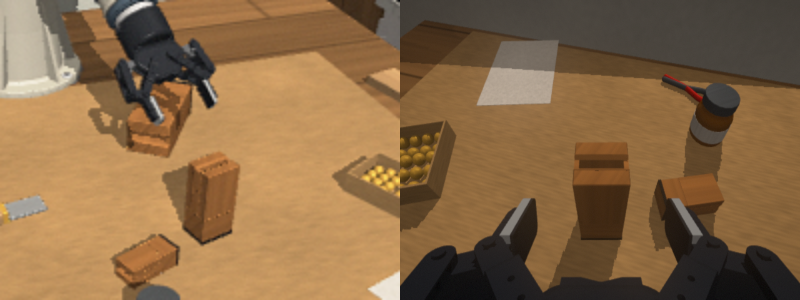

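The block stands free and upright on its foot: wrist view, centre about (600,195), slot up. Its top centre is (0.603, 0.160) with yaw 15°, which agrees with dead reckoning. Next is the scraper. I'll go to a view waypoint above it.

```bash
python3 - <<'E'
from h import *
rows([([.50,.02,.28],pose(-20,20)),([.50,-.12,.28],pose(-82,-15))])
E
```

```text
t 7.975 p [0.5325 0.1418 0.1678] j [ 0.25  0.29  2.48  3.12  0.59 -1.56] w 1.003 g 0.0
[0.1838, 0.3635, -0.3879, -0.06, -0.0931, 0.0785] deg 48.9 mm 169
[0.114, 0.8141, -0.4871, -0.0961, -0.1427, 0.2662] deg 114.1 mm 287
```

```bash
python3 -m jog '[[0.05,0.1,-0.3,-0.02,-0.03,0.02,1],[0.184,0.3635,-0.388,-0.06,-0.0931,0.0785,1],[0.184,0.3635,-0.388,-0.06,-0.0931,0.0785,1],[0.184,0.3635,-0.388,-0.06,-0.0931,0.0785,1],[0.184,0.3635,-0.388,-0.06,-0.0931,0.0785,1],[0.184,0.3635,-0.388,-0.06,-0.0931,0.0785,1],[0.184,0.3635,-0.388,-0.06,-0.0931,0.0785,1],[0.184,0.3635,-0.388,-0.06,-0.0931,0.0785,1]]'
python3 - <<'E'
from h import *
rows([([.50,.02,.28],pose(-20,20)),([.50,-.12,.28],pose(-82,-15))])
E
```

```text
time_s: 8.98
tcp_pos: [0.4747, -0.0152, 0.1175]
tcp_rot: [-0.006, 0.951, -0.15, 0.271]
contact_force: [-0.3, 0.5, -0.6]
width: 1.001
grasp_force: 0.0
t 8.975 p [ 0.4747 -0.0152  0.1175] j [ 0.02  0.2   2.42  4.44  0.08 -2.56] w 1.001 g 0.0
[0.3128, -0.1864, -0.4261, -0.0178, -0.0303, 0.0026] deg 12.7 mm 168
[0.4472, 0.2593, -0.3938, -0.0394, -0.1049, 0.1822] deg 77.0 mm 195
```

```bash
python3 - <<'E'
from h import *
rows([([.58,-.0,.30],R.from_euler('x',10,degrees=True)*pose(-20,0)),([.58,-.0,.30],R.from_euler('x',25,degrees=True)*pose(-20,0))])
E
```

```text
t 8.975 p [ 0.4747 -0.0152  0.1175] j [ 0.02  0.2   2.42  4.44  0.08 -2.56] w 1.001 g 0.0
[0.5817, -0.2039, -0.3402, 0.0085, -0.0945, 0.0133] deg 34.5 mm 211
[0.5817, -0.2039, -0.3402, 0.0472, -0.1067, 0.0246] deg 42.9 mm 211
```

```bash
python3 -m jog '[[0.2,-0.1,-0.3,0.0472,-0.03,0.0246,1],[0.582,-0.204,-0.34,0.0472,-0.1067,0.0246,1],[0.582,-0.204,-0.34,0.0472,-0.1067,0.0246,1],[0.582,-0.204,-0.34,0.0472,-0.1067,0.0246,1],[0.582,-0.204,-0.34,0.0472,-0.1067,0.0246,1],[0.582,-0.204,-0.34,0.0472,-0.1067,0.0246,1],[0.582,-0.204,-0.34,0.0472,-0.1067,0.0246,1],[0.582,-0.204,-0.34,0.0472,-0.1067,0.0246,1]]'
python3 - <<'E'
from h import *
rows([([.50,-.10,.28],pose(-82,-20)),([.50,-.10,.22],pose(-82,-30))])
E
```

```text
time_s: 9.98
tcp_pos: [0.4564, 0.1392, 0.0565]
tcp_rot: [-0.101, 0.955, -0.209, 0.183]
contact_force: [0.6, 0.2, 0.6]
width: 0.999
grasp_force: 0.0
t 9.975 p [0.4564 0.1392 0.0565] j [ 0.29  0.35  2.37  4.44  0.   -2.14] w 0.999 g 0.0
[0.6994, 0.4577, -0.7166, -0.0377, -0.074, 0.1673] deg 67.3 mm 330
[0.6381, 0.5116, -0.5341, -0.0232, -0.099, 0.1714] deg 71.7 mm 293
```

```bash
python3 - <<'E'
from h import *
rows([([.46,.10,.2],pose(15,50))])
E
```

```text
t 9.975 p [0.4564 0.1392 0.0565] j [ 0.29  0.35  2.37  4.44  0.   -2.14] w 0.999 g 0.0
[0.214, -0.0168, -0.4472, 0.0232, 0.0697, -0.1091] deg 47.3 mm 149
```

```bash
python3 -m jog '[[0.1,0,-0.2,0.01,0.03,-0.04,1],[0.214,-0.0168,-0.4472,0.0232,0.0697,-0.1091,1],[0.214,-0.0168,-0.4472,0.0232,0.0697,-0.1091,1]]'
python3 - <<'E'
from h import *
rows([([.46,.10,.2],pose(15,50))])
E
```

```text
time_s: 10.35
tcp_pos: [0.4594, 0.1023, 0.1847]
tcp_rot: [-0.077, 0.942, -0.035, 0.323]
contact_force: [0.4, -1.4, -0.1]
width: 0.997
grasp_force: 0.0
t 10.35 p [0.4594 0.1023 0.1847] j [ 0.23  0.02  2.46  4.16  0.02 -2.29] w 0.997 g 0.0
[0.0331, -0.0012, -0.0394, 0.0114, 0.0298, -0.0503] deg 21.5 mm 15
```

Good, it follows again. I'll continue to the up-bent posture, which opens the wrist angle.

```bash
python3 -m jog '[[0.033,0,-0.039,0.0114,0.0298,-0.0503,1],[0.033,0,-0.039,0.0114,0.0298,-0.0503,1],[0.033,0,-0.039,0.0114,0.0298,-0.0503,1],[0.033,0,-0.039,0.0114,0.0298,-0.0503,1]]'
python3 - <<'E'
from h import *
def tl(v,xd):
    z=np.array(v,float);z/=np.linalg.norm(z);x=np.array(xd,float);x-=z*(x@z);x/=np.linalg.norm(x)
    return R.from_matrix(np.stack([x,np.cross(z,x),z],1))
p,r,s=cur(); print(r.as_matrix().round(2))
rows([([.48,.08,.25],pose(45,45)),([.50,.05,.28],pose(60,35)),([.56,.0,.28],pose(75,20))])
E
```

```text
time_s: 10.85
tcp_pos: [0.464, 0.0917, 0.1969]
tcp_rot: [-0.046, 0.909, 0.086, 0.406]
contact_force: [0.5, -2.1, -0.1]
width: 0.997
grasp_force: 0.0
[[ 0.66  0.19  0.73]
 [ 0.12 -0.98  0.15]
 [ 0.75 -0.01 -0.67]]
t 10.85 p [0.464  0.0917 0.1969] j [ 0.18  0.03  2.55  3.05  0.28 -1.49] w 0.997 g 0.0
[0.1624, 0.0461, -0.0851, 0.0667, -0.0093, -0.0663] deg 34.0 mm 57
[0.2688, 0.1556, -0.1186, 0.0886, -0.0354, -0.1031] deg 50.6 mm 100
[0.3804, 0.3579, 0.0016, 0.0986, -0.0712, -0.1495] deg 69.4 mm 157
```

```bash
python3 -m jog '[[0.1,0.03,-0.085,0.0333,-0.005,-0.033,1],[0.1624,0.046,-0.085,0.0667,-0.0093,-0.0663,1],[0.1624,0.046,-0.085,0.0667,-0.0093,-0.0663,1],[0.1624,0.046,-0.085,0.0667,-0.0093,-0.0663,1],[0.2688,0.1556,-0.1186,0.0886,-0.0354,-0.1031,1],[0.2688,0.1556,-0.1186,0.0886,-0.0354,-0.1031,1],[0.2688,0.1556,-0.1186,0.0886,-0.0354,-0.1031,1]]'
python3 - <<'E'
from h import *
rows([([.50,.05,.28],pose(60,35)),([.56,.0,.28],pose(75,10)),([.56,-.05,.28],pose(0,0))])
E
```

```text
time_s: 11.72
tcp_pos: [0.5011, 0.0524, 0.2801]
tcp_rot: [-0.131, 0.857, 0.333, 0.372]
contact_force: [1.1, 0.8, 0.3]
width: 0.997
grasp_force: 0.0
t 11.725 p [0.5011 0.0524 0.2801] j [-0.31 -0.01  2.27  1.13  0.75 -0.3 ] w 0.997 g 0.0
[-0.006, 0.0034, -0.0055, 0.0356, -0.0308, -0.0357] deg 21.3 mm 3
[0.0155, 0.261, 0.0258, 0.0474, -0.0971, -0.0805] deg 48.5 mm 79
[-0.0634, 0.385, -0.0528, -0.0437, -0.1243, 0.1114] deg 62.1 mm 118
```

```bash
python3 -m jog '[[0.0155,0.26,0.0258,0.03,-0.09,-0.03,1],[0.0155,0.26,0.0258,0.03,-0.09,-0.03,1],[0.0155,0.26,0.0258,0.03,-0.09,-0.03,1],[-0.0634,0.385,-0.0528,-0.0437,-0.1243,0.1114,1],[-0.0634,0.385,-0.0528,-0.0437,-0.1243,0.1114,1],[-0.0634,0.385,-0.0528,-0.0437,-0.1243,0.1114,1],[-0.0634,0.385,-0.0528,-0.0437,-0.1243,0.1114,1],[-0.0634,0.385,-0.0528,-0.0437,-0.1243,0.1114,1]]'
python3 - <<'E'
from h import *
rows([([.50,-.17,.18],pose(-82,-30))])
im,W=cloud('wrist'); m=(W[...,2]>.014)&(W[...,2]<.028)&(np.hypot(W[...,0]-.488,W[...,1]+.14)<.1)
print(m.sum(),cv2.minAreaRect((W[m][:,:2]*1000).astype(np.float32)) if m.any() else '')
E
```

```text
time_s: 12.72
tcp_pos: [0.5603, -0.0492, 0.2801]
tcp_rot: [-0.006, 1.0, 0.024, 0.01]
contact_force: [-0.3, 0.5, -0.0]
width: 0.999
grasp_force: 0.0
t 12.725 p [ 0.5603 -0.0492  0.2801] j [-0.1   0.22  1.75  0.01  1.16  1.42] w 0.999 g 0.0
[-0.2264, 0.3962, 0.3249, 0.058, -0.0686, 0.2306] deg 89.1 mm 168
1863 ((494.2743835449219, -166.43289184570312), (28.693157196044922, 94.21125793457031), 9.327969551086426)
```

```bash
python3 - <<'E'
from h import *
r=pose(-81,-30); d=r.as_matrix()[:,2]; g=np.array([.495,-.171,.025])
rows([(g-.12*d,r),(g,r)])
E
```

```text
t 12.775 p [ 0.561  -0.0489  0.28  ] j [-0.1   0.22  1.75  0.01  1.16  1.43] w 0.998 g 0.0
[-0.22, 0.602, 0.4941, 0.0572, -0.0692, 0.2262] deg 87.6 mm 243
[-0.2499, 0.4068, 0.842, 0.0572, -0.0692, 0.2262] deg 87.6 mm 290
```

```bash
python3 -m jog '[[-0.22,0.602,0.3,0.0572,-0.0692,0.2262,1],[-0.22,0.602,0.4,0.0572,-0.0692,0.2262,1],[-0.22,0.602,0.494,0.0572,-0.0692,0.2262,1],[-0.22,0.602,0.494,0.0572,-0.0692,0.2262,1],[-0.22,0.602,0.494,0.0572,-0.0692,0.2262,1],[-0.22,0.602,0.494,0.0572,-0.0692,0.2262,1],[-0.22,0.602,0.494,0.0572,-0.0692,0.2262,1],[-0.22,0.602,0.494,0.0572,-0.0692,0.2262,1]]'
python3 - <<'E'
from h import *
im,W=cloud('wrist'); m=(W[...,2]>.014)&(W[...,2]<.028)&(np.hypot(W[...,0]-.488,W[...,1]+.14)<.1)
print(m.sum(),cv2.minAreaRect((W[m][:,:2]*1000).astype(np.float32)) if m.any() else '')
save(im,'w3.png')
r=pose(-81,-30); g=np.array([.495,-.171,.025])
rows([(g,r)])
E
```

```text
time_s: 13.78
tcp_pos: [0.5078, -0.2313, 0.1281]
tcp_rot: [-0.167, 0.748, -0.612, -0.195]
contact_force: [-0.1, 0.2, -0.1]
width: 0.999
grasp_force: 0.0
3489 ((493.8902893066406, -167.82891845703125), (28.311948776245117, 95.91764831542969), 9.215900421142578)
t 13.825 p [ 0.5071 -0.2319  0.1276] j [-0.63  0.59  1.66  0.37  1.3   2.14] w 1.004 g 0.0
[-0.0087, 0.0047, 0.3996, 0.0012, -0.0002, 0.005] deg 1.9 mm 120
```

View pics/w3.png

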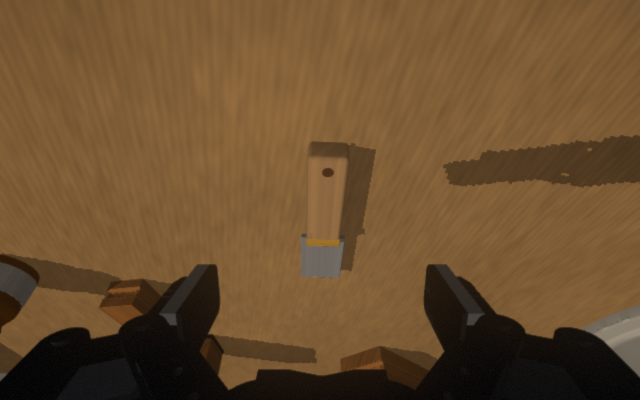

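The scraper sits centred between the fingers, handle (328,190) and blade (322,258), and lined up with the tool. I'll advance and grip.

```bash
python3 -m jog '[[-0.0087,0.0047,0.2,0.0012,-0.0002,0.005,1],[-0.0087,0.0047,0.35,0.0012,-0.0002,0.005,1],[-0.0087,0.0047,0.3996,0.0012,-0.0002,0.005,1],[-0.0087,0.0047,0.3996,0.0012,-0.0002,0.005,1]]'; python3 -m jog '[[0,0,0,0,0,0,-1],[0,0,0,0,0,0,-1],[0,0,0,0,0,0,-1],[0,0,0,0,0,0,-1],[0,0,0,0,0,0,-1],[0,0,0,0,0,0,-1]]'
python3 - <<'E'
from h import *
p,r,s=cur(); print(r.as_matrix().round(3).tolist())
rows([(p+[0,0,.2],r),([.50,-.08,.28],pose(-45,0)),([.56,-.05,.28],pose(0,0)),([.50,.05,.28],pose(60,35))])
E
```

```text
time_s: 14.32
tcp_pos: [0.4954, -0.171, 0.0254]
tcp_rot: [-0.166, 0.74, -0.622, -0.195]
contact_force: [0.1, -0.4, 1.4]
width: 0.998
grasp_force: 0.0
time_s: 15.08
tcp_pos: [0.4959, -0.172, 0.0263]
tcp_rot: [-0.167, 0.739, -0.623, -0.194]
contact_force: [-0.8, -3.2, 6.9]
width: 0.306
grasp_force: 59.5
[[0.148, -0.986, -0.08], [-0.856, -0.168, 0.489], [-0.495, -0.004, -0.869]]
t 15.075 p [ 0.4959 -0.172   0.0263] j [-0.57  0.69  1.79  0.44  1.07  2.11] w 0.306 g 59.5
[-0.33, -0.0028, -0.5793, 0.0, 0.0, 0.0] deg 0.0 mm 200
[-0.679, -0.0687, -0.5861, -0.026, 0.0796, -0.0957] deg 45.8 mm 270
[-0.735, -0.2826, -0.5532, -0.0582, 0.0679, -0.2176] deg 84.7 mm 289
[-1.05, -0.1416, -0.3744, 0.0183, 0.0765, -0.3994] deg 146.5 mm 337
```

```bash
python3 -m jog '[[-0.1,0,-0.18,0,0,0,-1],[-0.2,0,-0.35,0,0,0,-1],[-0.33,-0.003,-0.579,0,0,0,-1],[-0.5,-0.1,-0.57,-0.013,0.04,-0.05,-1],[-0.679,-0.0687,-0.586,-0.026,0.0796,-0.0957,-1],[-0.679,-0.0687,-0.586,-0.026,0.0796,-0.0957,-1],[-0.679,-0.0687,-0.586,-0.026,0.0796,-0.0957,-1],[-0.679,-0.0687,-0.586,-0.026,0.0796,-0.0957,-1]]'
python3 - <<'E'
from h import *
rows([([.56,-.05,.28],pose(10,0)),([.56,-.02,.28],pose(60,20)),([.50,.0,.30],pose(60,40))])
E
```

```text
time_s: 16.08
tcp_pos: [0.4993, -0.0784, 0.2797]
tcp_rot: [0.0, 0.924, -0.381, 0.0]
contact_force: [0.1, 0.1, -0.7]
width: 0.309
grasp_force: 59.6
t 16.075 p [ 0.4993 -0.0784  0.2797] j [-0.16  0.14  1.85 -0.    1.15  2.19] w 0.309 g 59.6
[0.0767, -0.2097, -0.0011, 0.0001, -0.0, -0.1523] deg 54.8 mm 67
[0.0062, -0.2806, -0.0011, 0.0508, 0.0391, -0.2878] deg 106.2 mm 84
[-0.1826, -0.1869, -0.0678, 0.1012, 0.0779, -0.2778] deg 110.1 mm 81
```

```bash
python3 -m jog '[[0.0767,-0.2097,0,0,0,-0.1523,-1],[0.0767,-0.2097,0,0,0,-0.1523,-1],[0.0767,-0.2097,0,0,0,-0.1523,-1],[0.0767,-0.2097,0,0,0,-0.1523,-1],[0.0062,-0.28,0,0.0508,0.0391,-0.2878,-1],[0.0062,-0.28,0,0.0508,0.0391,-0.2878,-1],[0.0062,-0.28,0,0.0508,0.0391,-0.2878,-1],[0.0062,-0.28,0,0.0508,0.0391,-0.2878,-1]]'
python3 - <<'E'
from h import *
rows([([.56,-.02,.28],pose(60,20)),([.50,.0,.29],pose(60,35)),([.50,.05,.28],pose(38,45))])
E
```

```text
time_s: 17.08
tcp_pos: [0.5603, -0.0218, 0.2787]
tcp_rot: [-0.061, 0.936, 0.331, 0.103]
contact_force: [-0.2, 0.2, -1.6]
width: 0.309
grasp_force: 59.9
t 17.075 p [ 0.5603 -0.0218  0.2787] j [-0.16  0.17  1.84  0.24  1.02  0.62] w 0.309 g 59.9
[0.0038, -0.0053, -0.0031, 0.0097, 0.0165, -0.0572] deg 21.7 mm 2
[-0.0997, -0.1849, -0.0539, 0.0171, 0.0577, -0.0557] deg 29.5 mm 65
[-0.0063, -0.3122, 0.0089, -0.0082, 0.0875, -0.0004] deg 31.6 mm 94
```

```bash
python3 -m jog '[[-0.0997,-0.1849,-0.0539,0.0171,0.0577,-0.0557,-1],[-0.0997,-0.1849,-0.0539,0.0171,0.0577,-0.0557,-1],[-0.0997,-0.1849,-0.0539,0.0171,0.0577,-0.0557,-1],[-0.0063,-0.3122,0.0089,-0.0082,0.0875,0,-1],[-0.0063,-0.3122,0.0089,-0.0082,0.0875,0,-1],[-0.0063,-0.3122,0.0089,-0.0082,0.0875,0,-1],[-0.0063,-0.3122,0.0089,-0.0082,0.0875,0,-1],[-0.0063,-0.3122,0.0089,-0.0082,0.0875,0,-1]]'
python3 - <<'E'
from h import *
rows([([.50,.05,.28],pose(38,45)),([.51,.12,.28],pose(15.1,60.3)),([.51,.12,.28],pose(15.1,50))])
E
```

```text
time_s: 18.08
tcp_pos: [0.5011, 0.0501, 0.2805]
tcp_rot: [-0.123, 0.875, 0.298, 0.361]
contact_force: [-0.6, 0.0, -1.7]
width: 0.309
grasp_force: 60.1
t 18.075 p [0.5011 0.0501 0.2805] j [-0.28 -0.03  2.27  1.09  0.7  -0.17] w 0.309 g 60.1
[-0.0035, -0.002, -0.001, 0.0006, 0.0003, -0.0006] deg 0.3 mm 1
[0.1163, -0.1663, 0.1182, -0.05, 0.0422, 0.0382] deg 27.3 mm 70
[0.1163, -0.1663, 0.1182, -0.0462, 0.014, 0.0424] deg 23.1 mm 70
```

```bash
python3 -m jog '[[0.116,-0.166,0.118,-0.05,0.0422,0.0382,-1],[0.116,-0.166,0.118,-0.05,0.0422,0.0382,-1],[0.116,-0.166,0.118,-0.05,0.0422,0.0382,-1],[0.116,-0.166,0.118,-0.05,0.0422,0.0382,-1],[0.116,-0.166,0.118,-0.05,0.0422,0.0382,-1],[0.116,-0.166,0.118,-0.05,0.0422,0.0382,-1],[0.116,-0.166,0.118,-0.05,0.0422,0.0382,-1],[0.116,-0.166,0.118,-0.05,0.0422,0.0382,-1]]'
python3 - <<'E'
from h import *
dh=np.array([np.cos(np.deg2rad(15.1)),np.sin(np.deg2rad(15.1)),0]); B=np.array([.6033,.1605,0])
rows([(B-.0163*dh+[0,0,.2625],pose(15.1,60.3)),(B-.0163*dh+[0,0,.28],pose(15.1,60.3))])
E
```

```text
time_s: 19.08
tcp_pos: [0.5094, 0.1209, 0.2793]
tcp_rot: [-0.066, 0.857, 0.114, 0.497]
contact_force: [-0.1, -0.2, -0.9]
width: 0.308
grasp_force: 60.2
t 19.075 p [0.5094 0.1209 0.2793] j [ 0.19 -0.04  2.5   2.97  0.38 -1.44] w 0.308 g 60.2
[0.0915, -0.0455, 0.273, -0.0001, 0.0002, 0.0] deg 0.1 mm 87
[0.1421, -0.0455, 0.244, -0.0001, 0.0002, 0.0] deg 0.1 mm 86
```

Now I'll go above the mouth with the edge about 30–45 mm clear, then measure blade and block together.

```bash
python3 -m jog '[[0.07,-0.02,0.1,0,0,0,-1],[0.142,-0.0455,0.244,0,0,0,-1],[0.142,-0.0455,0.244,0,0,0,-1],[0.142,-0.0455,0.244,0,0,0,-1],[0.142,-0.0455,0.244,0,0,0,-1]]'
python3 - <<'E'
from h import *
rows([])
ims=[]
for n in('scene','side','wrist'):
    im,W=cloud(n); save(im,n+'4.png'); np.save(n+'4.npy',W)
    # block top and blade
    N=np.hypot(W[...,0]-.6033,W[...,1]-.1605)<.05
    T=W[N&(abs(W[...,2]-.12)<.006)]
    if len(T)>20: print(n,'top',len(T),cv2.minAreaRect((T[:,:2]*1000).astype(np.float32)))
    S=W[N&(W[...,2]>.14)&(W[...,2]<.22)]
    if len(S)>10:
        print(n,'blade',len(S),'zmin',np.percentile(S[:,2],[0,2,5]).round(4))
        for a,b in((.15,.175),(.175,.2),(.2,.22)):
            s=S[(S[:,2]>a)&(S[:,2]<b)]; 
            if len(s): print('  ',a,len(s),np.median(s,0).round(4))
    for t in('scraper_edge','scraper_shoulder','holder_mouth'):
        for o in ctrl.tip_of(n,t)[:2]: print(n,t,round(o['confidence'],2),np.round(o['at']),W[int(o['at'][1]),int(o['at'][0])].round(3))
a=cv2.imread('pics/scene4.png')[60:230,290:440];b=cv2.imread('pics/side4.png')[60:230,240:390]
cv2.imwrite('pics/c4.png',np.hstack([cv2.resize(a,(400,453),interpolation=cv2.INTER_CUBIC),cv2.resize(b,(400,453),interpolation=cv2.INTER_CUBIC)]))
E
```

```text
time_s: 19.7
tcp_pos: [0.587, 0.1552, 0.2803]
tcp_rot: [-0.066, 0.857, 0.114, 0.498]
contact_force: [0.2, -0.2, -0.9]
width: 0.309
grasp_force: 60.1
t 19.7 p [0.587  0.1552 0.2803] j [ 0.25  0.1   2.35  3.11  0.36 -1.55] w 0.309 g 60.1
scene top 210 ((603.9849853515625, 159.16490173339844), (47.61014175415039, 56.81964874267578), 16.083175659179688)
scene blade 203 zmin [0.167  0.1679 0.1703]
   0.15 31 [0.6052 0.157  0.1728]
   0.175 93 [0.6041 0.1574 0.1878]
   0.2 79 [0.605  0.1567 0.2103]
scene scraper_shoulder 0.64 [381. 144.] [nan nan nan]
scene holder_mouth 0.77 [344. 170.] [0.378 0.146 0.027]
scene holder_mouth 0.71 [329. 238.] [0.666 0.002 0.004]
side top 128 ((599.3681030273438, 158.37911987304688), (48.972286224365234, 60.16410827636719), 17.106101989746094)
side blade 138 zmin [0.1669 0.1681 0.1702]
   0.15 20 [0.5996 0.156  0.1708]
   0.175 63 [0.5996 0.1538 0.188 ]
   0.2 55 [0.5998 0.1556 0.2096]
side scraper_edge 0.78 [324. 135.] [ 0.684  0.604 -0.001]
side scraper_shoulder 0.88 [327. 118.] [0.602 0.156 0.222]
side scraper_shoulder 0.26 [307. 150.] [0.583 0.415 0.024]
side holder_mouth 0.91 [363. 207.] [0.674 0.004 0.009]
side holder_mouth 0.73 [327. 151.] [0.605 0.169 0.116]
wrist top 903 ((616.6264038085938, 163.7950439453125), (17.867183685302734, 55.75923538208008), 15.245393753051758)
wrist blade 1810 zmin [0.1663 0.1687 0.1704]
   0.15 240 [0.6011 0.1591 0.1714]
   0.175 980 [0.6009 0.159  0.1881]
   0.2 590 [0.601  0.1587 0.2064]
wrist scraper_edge 0.88 [320. 359.] [0.601 0.16  0.172]
wrist scraper_shoulder 0.96 [322. 314.] [0.593 0.157 0.25 ]
wrist holder_mouth 0.86 [320. 384.] [0.543 0.143 0.319]
wrist holder_mouth 0.72 [483. 379.] [0.674 0.011 0.031]
```

View pics/c4.png

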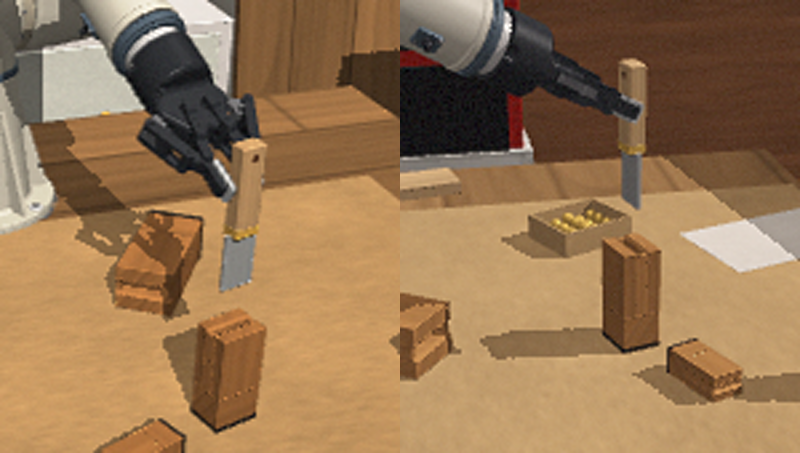

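Blade plumb, edge at z≈0.167. Wrist-view blade axis (0.6034, 0.1597) agrees with the mouth at (0.603, 0.160). I'll descend gently, watching the force.

```bash
python3 - <<'E'
from h import *
dh=np.array([np.cos(np.deg2rad(15.1)),np.sin(np.deg2rad(15.1)),0]); B=np.array([.6033,.1605,0])-.0163*dh
rows([(B+[0,0,z],pose(15.1,60.3)) for z in(.243,.234,.228,.222)])
E
```

```text
t 20.3 p [0.5875 0.1557 0.2804] j [ 0.25  0.1   2.35  3.11  0.36 -1.55] w 0.306 g 60.1
[-0.1079, -0.0019, 0.0624, 0.0, 0.0, 0.0001] deg 0.0 mm 37
[-0.134, -0.0019, 0.0773, 0.0, 0.0, 0.0001] deg 0.0 mm 46
[-0.1513, -0.0019, 0.0872, 0.0, 0.0, 0.0001] deg 0.0 mm 52
[-0.1687, -0.0019, 0.0971, 0.0, 0.0, 0.0001] deg 0.0 mm 58
```

```bash
python3 -m jog '[[-0.06,-0.0019,0.035,0,0,0,-1],[-0.108,-0.0019,0.0624,0,0,0,-1],[-0.108,-0.0019,0.0624,0,0,0,-1]]'; python3 -m jog '[[-0.01,0,0.0058,0,0,0,-1],[-0.02,0,0.0116,0,0,0,-1],[-0.026,0,0.015,0,0,0,-1],[-0.026,0,0.015,0,0,0,-1]]';  python3 -m jog '[[-0.009,0,0.0052,0,0,0,-1],[-0.0173,0,0.01,0,0,0,-1],[-0.026,0,0.015,0,0,0,-1],[-0.035,0,0.02,0,0,0,-1],[-0.035,0,0.02,0,0,0,-1]]'
```

```text
time_s: 20.68
tcp_pos: [0.587, 0.1561, 0.2414]
tcp_rot: [-0.066, 0.858, 0.114, 0.497]
contact_force: [-0.7, 0.4, -1.5]
width: 0.309
grasp_force: 60.2
time_s: 21.18
tcp_pos: [0.5876, 0.1562, 0.234]
tcp_rot: [-0.066, 0.857, 0.114, 0.498]
contact_force: [0.0, 0.1, -0.8]
width: 0.308
grasp_force: 60.2
time_s: 21.8
tcp_pos: [0.5875, 0.1562, 0.2214]
tcp_rot: [-0.066, 0.857, 0.114, 0.498]
contact_force: [0.2, -0.8, -1.2]
width: 0.307
grasp_force: 60.2
```

No contact force with the edge about 12 mm inside the slot. I'll continue down.

```bash
python3 -m jog '[[-0.0174,0,0.0099,0,0,0,-1],[-0.0347,0,0.0198,0,0,0,-1],[-0.0521,0,0.0297,0,0,0,-1],[-0.0695,0,0.0396,0,0,0,-1],[-0.0695,0,0.0396,0,0,0,-1]]'; python3 -m jog '[[-0.0116,0,0.0066,0,0,0,-1],[-0.0232,0,0.0132,0,0,0,-1],[-0.0405,0,0.0231,0,0,0,-1],[-0.0463,0,0.0264,0,0,0,-1],[-0.0463,0,0.0264,0,0,0,-1]]'
python3 - <<'E'
from h import *
dh=np.array([np.cos(np.deg2rad(15.1)),np.sin(np.deg2rad(15.1)),0]); B=np.array([.6033,.1605,0])-.0163*dh
rows([(B+[0,0,.173],pose(15.1,60.3))])
E
```

```text
time_s: 22.42
tcp_pos: [0.5873, 0.1561, 0.197]
tcp_rot: [-0.066, 0.858, 0.114, 0.497]
contact_force: [-0.6, 0.9, -1.4]
width: 0.31
grasp_force: 60.2
time_s: 23.05
tcp_pos: [0.5875, 0.1562, 0.1815]
tcp_rot: [-0.066, 0.857, 0.114, 0.498]
contact_force: [0.2, -0.4, -1.1]
width: 0.31
grasp_force: 60.2
t 23.05 p [0.5875 0.1562 0.1815] j [ 0.25  0.37  2.41  3.13  0.68 -1.56] w 0.31 g 60.2
[-0.0246, -0.0002, 0.0143, 0.0, 0.0001, 0.0001] deg 0.1 mm 9
```

```bash
python3 -m jog '[[-0.0072,0,0.0041,0,0,0,-1],[-0.0145,0,0.0083,0,0,0,-1],[-0.0145,0,0.0083,0,0,0,-1]]'; python3 -m jog '[[-0.0029,0,0.0017,0,0,0,-1],[-0.0058,0,0.0033,0,0,0,-1],[-0.0058,0,0.0033,0,0,0,-1]]'
```

```text
time_s: 23.42
tcp_pos: [0.5875, 0.1562, 0.1766]
tcp_rot: [-0.066, 0.857, 0.114, 0.498]
contact_force: [0.5, -0.3, -0.9]
width: 0.307
grasp_force: 60.2
time_s: 23.8
tcp_pos: [0.5876, 0.1562, 0.1748]
tcp_rot: [-0.066, 0.857, 0.114, 0.498]
contact_force: [0.2, 0.1, -1.2]
width: 0.31
grasp_force: 60.2
```

```bash
python3 -m jog '[[-0.0029,0,0.0017,0,0,0,-1],[-0.0029,0,0.0017,0,0,0,-1]]'; python3 -m jog '[[-0.0023,0,0.0013,0,0,0,-1],[-0.0023,0,0.0013,0,0,0,-1]]'
python3 - <<'E'
from h import *
for n in('scene','side'):
    im,W=cloud(n); save(im,n+'5.png')
a=cv2.imread('pics/scene5.png')[100:240,300:420];b=cv2.imread('pics/side5.png')[90:230,260:380]
cv2.imwrite('pics/c5.png',np.hstack([cv2.resize(a,(400,467),interpolation=cv2.INTER_CUBIC),cv2.resize(b,(400,467),interpolation=cv2.INTER_CUBIC)]))
E
```

```text
time_s: 24.05
tcp_pos: [0.5876, 0.1562, 0.1738]
tcp_rot: [-0.066, 0.857, 0.114, 0.498]
contact_force: [0.1, -0.4, -1.4]
width: 0.308
grasp_force: 60.2
time_s: 24.3
tcp_pos: [0.5878, 0.1562, 0.1733]
tcp_rot: [-0.066, 0.857, 0.114, 0.498]
contact_force: [0.2, -0.0, 0.3]
width: 0.306
grasp_force: 60.3
```

View pics/c5.png

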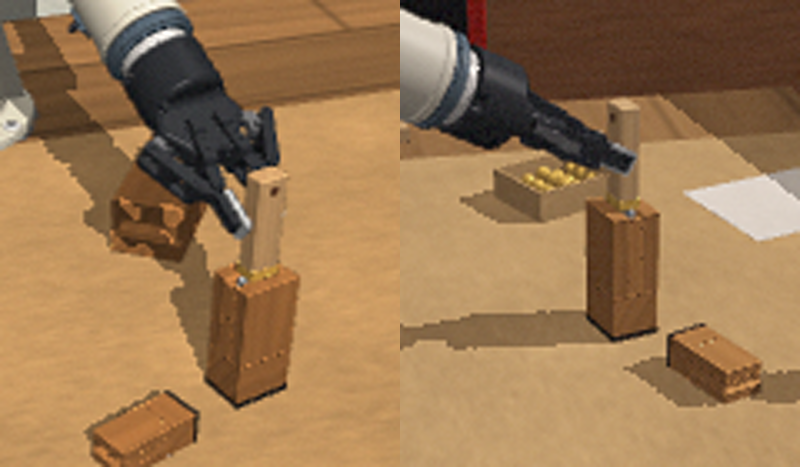

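The handle sits on the block top (scene crop about (262,270)), with light contact. I'll release and back straight out.

```bash
python3 -m jog '[[0,0,0,0,0,0,1],[0,0,0,0,0,0,1],[0,0,0,0,0,0,1],[0,0,0,0,0,0,1],[0,0,0,0,0,0,1]]'; python3 -m jog '[[0,0,-0.1,0,0,0,1],[0,0,-0.25,0,0,0,1],[0,0,-0.4,0,0,0,1],[0,0,-0.4,0,0,0,1],[0,0,-0.4,0,0,0,1]]'
python3 - <<'E'
from h import *
for n in('scene','side','wrist'):
    im,W=cloud(n); save(im,n+'6.png')
    N=np.hypot(W[...,0]-.6033,W[...,1]-.1605)<.05
    T=W[N&(abs(W[...,2]-.12)<.004)]; H=W[N&(W[...,2]>.13)]
    print(n,cv2.minAreaRect((T[:,:2]*1000).astype(np.float32)),'handle top',np.percentile(H[:,2],[95,99.5]).round(3),[np.median(H[(H[:,2]>a)&(H[:,2]<a+.03)],0).round(4)[:2] for a in(.14,.18)])
a=cv2.imread('pics/scene6.png')[100:240,300:420];b=cv2.imread('pics/wrist6.png')
cv2.imwrite('pics/c6.png',np.hstack([cv2.resize(a,(400,467),interpolation=cv2.INTER_CUBIC),cv2.resize(b,(400,467))]))
E
```

```text
time_s: 25.02
tcp_pos: [0.5876, 0.1562, 0.1731]
tcp_rot: [-0.066, 0.857, 0.114, 0.498]
contact_force: [-0.3, -0.1, 0.9]
width: 1.001
grasp_force: 0.0
time_s: 25.65
tcp_pos: [0.4878, 0.1292, 0.2332]
tcp_rot: [-0.066, 0.857, 0.114, 0.499]
contact_force: [0.2, -0.1, -0.3]
width: 1.002
grasp_force: 0.0
scene ((603.4559936523438, 159.48602294921875), (48.775230407714844, 57.793636322021484), 14.17223834991455) handle top [0.215 0.216] [array([0.6112, 0.1535]), array([0.6111, 0.1532])]
side ((600.4839477539062, 159.95599365234375), (48.432830810546875, 59.26165008544922), 9.51917552947998) handle top [0.213 0.215] [array([0.5973, 0.1489]), array([0.5993, 0.1488])]
wrist ((602.459228515625, 159.86648559570312), (45.846229553222656, 56.0204963684082), 15.119874000549316) handle top [0.214 0.215] [array([0.5938, 0.1577]), array([0.5937, 0.1575])]
```

View pics/c6.png

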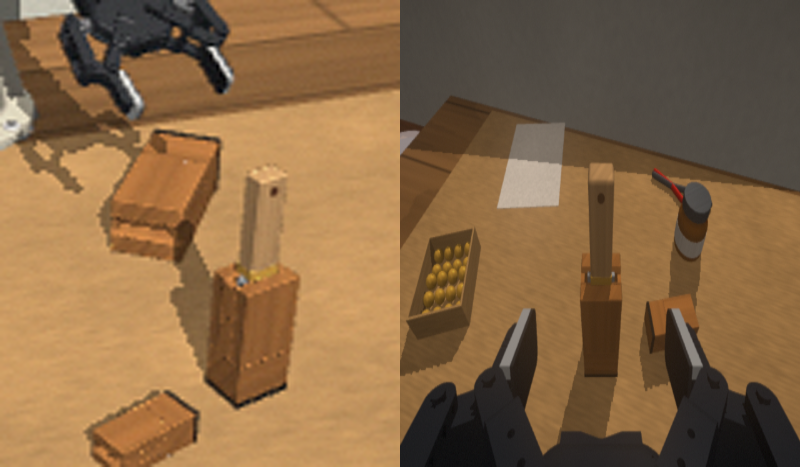

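The scraper is home: handle top at 0.215 m (120 + 95 mm), plumb, block upright, gripper clear. I'll hand it in.

```bash
python3 -c "
from rig import ctrl
print(ctrl.job_done())"
```

```text
the job is handed in; nothing more can be done
None
```

I stood the middle-sized block on its foot and let go, then lowered the scraper blade-first into the slot until the handle rested on top (handle end at 0.215 m, as expected). I deliberately touched nothing else, and handed the job in at about 26 s; no pass/fail verdict came back.

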